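Close the blue pressure pot in crisscross passes

ROBOT

A 6-joint arm with a two-finger parallel gripper is mounted at the origin on the work surface. World frame = base frame: x ahead of the robot, y to its left, z up, the work surface at z = 0. Lengths are in m, angles in rad, forces in N, time in s.
With the tool pointing down it reaches from about 0.35 to 0.975 m from the base axis. Payload 4.9 kg.
Tool frame: the origin (TCP) lies at the very end of the fingers, on their centre line; the grasp point (between the pads) lies 19 mm behind it; z points along the fingers, y is the line along which they close (so a half turn about z gives the same grasp; the last joint's range is limited). The gripper opens to 85 mm and grips with 20 to 120 N. Pads are 22 mm wide; open, the fingers measure 114 mm over their backs; the gripper's body (76 mm by 85 mm) begins 54 mm behind the grasp point. The pads swing forward as they close: fully open they stand 13 mm farther back than shut.
Start: joints at [1.157, 0.053, 1.613, -0, 1.476, -0.119], TCP at [0.182, 0.598, 0.198] pointing down, gripper open.
Joint ranges: [-3.01, 3.01], [-1.01, 2.22], [0.06, 2.58], [-1.02, 4.17], [0.09, 2.62], [-3.14, 3.14]. Speed limits (rad/s): [2.57, 2.57, 3.14, 3.14, 3.14, 3.14].

INTERFACE

Orientations are given as a rotation vector (axis times angle).
In Python, from station import ctrl gives the robot as it stands.
- The arm moves only by the tool jog_arm, never from a script. Its argument "plan" is a list of rows, each a list of 7 numbers: the shift along the tool's x, y, z in units of 0.02 m (1.0 is 0.02 m), then the turn, a rotation vector about the tool's x, y, z in units of 45 degrees (1.0 is 45 degrees), then the opening, from -1 (shut) to 1 (fully open). A call has 1 to 8 rows; each row shifts and turns the commanded pose from where the row before left it, along the tool's axes as they then stand; what a row does not reach is not made up. A row lasts 1/10 s, in which the tool goes at most 50 mm and 8.59 degrees, less where a joint would pass 70% of its speed; a pose out of reach is approached as far as the arm can. A call with a number of a shift or a turn outside -1 to 1 is refused whole. A call with a gripper value outside its range is refused whole. The fingers move at their own pace and stop on an object; "grip_force" is the grip in N (left out, the last holds). Time passes only in rows, so rows that do not move let the fingers close. It gives the time, the measured TCP pose, the force, the opening and the grip force at its end, in the units of the state.
- ctrl.get_obs(): the state, without advancing time (a new reading comes with each control period).
- ctrl.get_image(name): name is "side" or "top"; returns (picture, depth): 480x640x3 uint8, red, green, blue; 480x640 float32, m along the optical axis (not along the pixel's ray), 0 where there is no reading.
- ctrl.camera_info(name): a dict with "camera_matrix" (3x3 intrinsics, pixels), "rvec" (rotation vector, rad) and "tvec" (3), from world to camera coordinates, as OpenCV has them. Camera axes: x right, y down, z forward; pixel columns grow to the right and rows downward; lengths in m; the calibration is good to about 2 mm. A picture is of the moment at which its call begins. camera_info takes no time and is no camera call.
- ctrl.finish_job(): hands the job in; it is judged then, once.
The state is a dict: "t": time; "q": joint angles; "dq": joint speeds; "effort": joint torques, N m; "tool_pos": TCP position; "tool_rot": TCP orientation; "contact_force": force on the tool from outside, world axes, zero at the start; "wrist_torque": the same for the moment, N m; "opening": finger opening in m; "grip_force": force on a finger pad.
Only numpy, scipy, OpenCV 4.12 (cv2) and the standard library are available. Lean on these libraries where they do the work, as an engineer would, in place of code of your own. Each camera call takes 0.05 s, during which the arm holds its last target. There are 200 camera calls.

TASK

On the blue pressure pot, the first tightening pass was interrupted: two opposite T-handle lid screws are already half tightened (bar at about 45 degrees to the radius) and the other two are still slack (bar pointing at the lid's centre). Finish that pass by turning each slack screw clockwise to half tight as well; then make the second pass crisscross, turning each screw a further eighth turn clockwise to its stop, both screws of one opposite pair first and then the other pair. No screw may be made tight while another is still slack; keep the gripper off the grey pot, which is already closed, and let go at the end.

Things in the scene. Friction and masses are not known exactly. Their poses are not given: they have to be found in the camera images.
- screw_a_grip (a point): Centre of the black T-handle of lid screw a on the blue pot: an upright-sided bar 56 mm long, 14 mm wide, 24 mm high with a white line along its top, on the screw's vertical axis. This point is the bar's centre, about 137 mm above the bench and 32 mm above the lid (the bar's underside is 20 mm above the lid; the stem's washer is 7 mm high). x lies along the bar, z up. The four screws stand 80 mm from the lid's centre, a, b, c, d clockwise seen from above; screw c is opposite.
- screw_a (a joint): Turn of screw a in rad; grows clockwise seen from above. 0 = slack, bar pointing radially at the lid's centre; 0.785 = half tightened, bar at 45 degrees; 1.571 = tight, bar square to the radius, at a firm stop. It turns stiffly (about 0.1 N m) about its fixed axis, does not rise or sink, and stays where it is left.
- screw_b_grip (a point): Centre of the black T-handle of lid screw b on the blue pot: an upright-sided bar 56 mm long, 14 mm wide, 24 mm high with a white line along its top, on the screw's vertical axis. This point is the bar's centre, about 137 mm above the bench and 32 mm above the lid (the bar's underside is 20 mm above the lid; the stem's washer is 7 mm high). x lies along the bar, z up. The four screws stand 80 mm from the lid's centre, a, b, c, d clockwise seen from above; screw d is opposite.
- screw_b (a joint): Turn of screw b in rad; grows clockwise seen from above. 0 = slack, bar pointing radially at the lid's centre; 0.785 = half tightened, bar at 45 degrees; 1.571 = tight, bar square to the radius, at a firm stop. It turns stiffly (about 0.1 N m) about its fixed axis, does not rise or sink, and stays where it is left.
- screw_c_grip (a point): Centre of the black T-handle of lid screw c on the blue pot: an upright-sided bar 56 mm long, 14 mm wide, 24 mm high with a white line along its top, on the screw's vertical axis. This point is the bar's centre, about 137 mm above the bench and 32 mm above the lid (the bar's underside is 20 mm above the lid; the stem's washer is 7 mm high). x lies along the bar, z up. The four screws stand 80 mm from the lid's centre, a, b, c, d clockwise seen from above; screw a is opposite.
- screw_c (a joint): Turn of screw c in rad; grows clockwise seen from above. 0 = slack, bar pointing radially at the lid's centre; 0.785 = half tightened, bar at 45 degrees; 1.571 = tight, bar square to the radius, at a firm stop. It turns stiffly (about 0.1 N m) about its fixed axis, does not rise or sink, and stays where it is left.
- screw_d_grip (a point): Centre of the black T-handle of lid screw d on the blue pot: an upright-sided bar 56 mm long, 14 mm wide, 24 mm high with a white line along its top, on the screw's vertical axis. This point is the bar's centre, about 137 mm above the bench and 32 mm above the lid (the bar's underside is 20 mm above the lid; the stem's washer is 7 mm high). x lies along the bar, z up. The four screws stand 80 mm from the lid's centre, a, b, c, d clockwise seen from above; screw b is opposite.
- screw_d (a joint): Turn of screw d in rad; grows clockwise seen from above. 0 = slack, bar pointing radially at the lid's centre; 0.785 = half tightened, bar at 45 degrees; 1.571 = tight, bar square to the radius, at a firm stop. It turns stiffly (about 0.1 N m) about its fixed axis, does not rise or sink, and stays where it is left.
- grey_pot: The same kind of pot with a grey body and grey lid (the other is blue all over), already closed with all its handles tight: the one to leave alone. Origin at the centre of its underside on the bench. Both pots are fixed to the bench, at any yaw: body 196 mm across, painted lid 222 mm across in the pot's own colour with its top 105 mm above the bench, a brass plug (6 mm high, 40 mm across) in the middle, handle tops 149 mm above the bench.
There are look-alikes about, which are no part of the job. Of the things like the part that bears screw_a_grip, leave any that is orange; of the rest the larger one is meant.

How it is judged:
By the outcome, as a careful person would: the job done as asked, in the order asked, and still so for the second after the job is handed in, with the robot touching nothing.
It also fails if it takes over 69 s, if anything falls off the work surface, if the arm or the gripper's body presses on something with over 40 N, if the wrist force passes 120 N, or if a joint passes its speed limit or range.

## Working session

There is one attempt and no reset: what is moved stays moved. The work goes in short steps, Python scripts to look and compute and a tool call to move; the robot and the scene stay as the last step left them, time stands still between calls to the robot, and variables do not carry over. Pictures are saved under pics/ and viewed, at most 10 in all, crops included, and the job is handed in when it is done.

Besides the shell and the picture viewer there is one more tool, called after "Request:" as name(argument=value, ...) on one line, values as JSON. jog_arm: Moves the arm, as the interface text tells. Shifts and turns lie within -1 to 1; 1 stands for 0.02 m of shift or 45 degrees of turn. Its arguments: {"type":"object","properties":{"plan":{"type":"array"},"grip_force":{"type":"number"}},"required":["plan"]}

```bash
mkdir -p pics; ls
python3 - <<'E'
from station import ctrl
import cv2,numpy as np
o=ctrl.get_obs();print({k:np.round(v,3) for k,v in o.items()})
for n in("top","side"):
    im,d=ctrl.get_image(n);cv2.imwrite(f"pics/{n}0.png",im[...,::-1]);np.savez(f"{n}0.npz",im=im,d=d)
    print(n,{k:np.round(v,3).tolist() for k,v in ctrl.camera_info(n).items()})
E
```

```text
pics
{'t': np.float64(0.0), 'q': array([ 1.157,  0.053,  1.614, -0.   ,  1.476, -0.119]), 'dq': array([-0.001, -0.002,  0.   ,  0.001, -0.002, -0.001]), 'effort': array([-0.0000e+00, -3.9369e+01, -3.7018e+01, -0.0000e+00,  7.0000e-03,
        0.0000e+00]), 'tool_pos': array([0.181, 0.597, 0.196]), 'tool_rot': array([-4.610e-01, -3.107e+00,  3.000e-03]), 'contact_force': array([ 0.105, -0.307, -0.305]), 'wrist_torque': array([ 0.029,  0.013, -0.011]), 'grip_force': np.float64(0.0), 'opening': np.float64(0.085)}
top {'camera_matrix': [[475.568, 0.0, 320.845], [0.0, 475.568, 239.858], [0.0, 0.0, 1.0]], 'rvec': [2.14, -2.177, 0.131], 'tvec': [-0.164, 0.488, 1.256]}
side {'camera_matrix': [[606.152, 0.0, 322.826], [0.0, 606.152, 236.33], [0.0, 0.0, 1.0]], 'rvec': [2.192, 0.879, -0.394], 'tvec': [-0.201, -0.229, 2.025]}
```

View pics/top0.png

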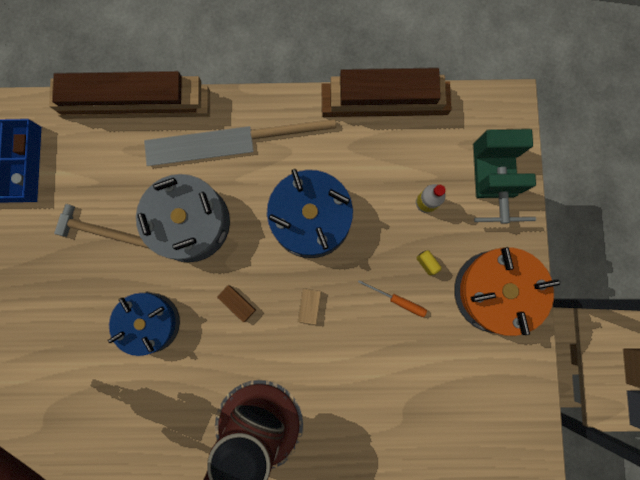

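View pics/side0.png

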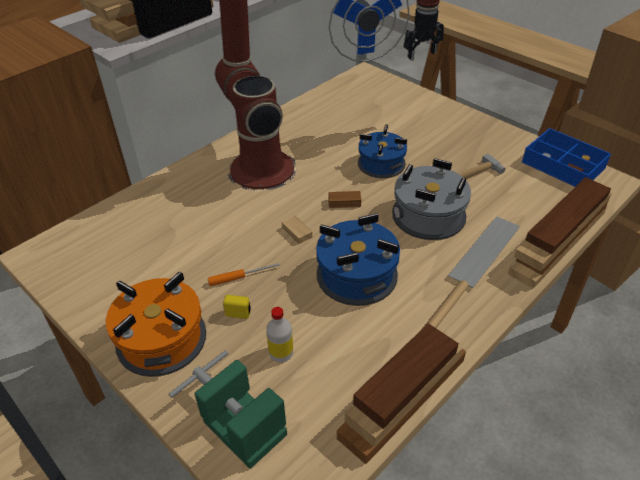

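The target is the larger blue pot, centred near (310,212) in the top view. Its handles are at about (297,180), (339,197), (321,238) and (280,222). The small blue, orange and grey pots are to be left alone.

```bash
cat > h.py <<'E'
import cv2,numpy as np
def world(info,d):
    K=info['camera_matrix'];R=cv2.Rodrigues(np.array(info['rvec'],float))[0];t=np.array(info['tvec']).ravel()
    v,u=np.mgrid[:480,:640]
    P=np.stack([(u-K[0][2])/K[0][0]*d,(v-K[1][2])/K[1][1]*d,d],-1)
    return (P-t)@R
def screws(W,im,d,c):
    r=np.hypot(*(W[...,:2]-c).transpose(2,0,1))
    m=((d>0)&(W[...,2]>.139)&(W[...,2]<.158)&(r<.125)).astype(np.uint8)
    n,l,s,_=cv2.connectedComponentsWithStats(m)
    out=[]
    for i in range(1,n):
        if s[i,4]<30: continue
        p=W[l==i][:,:2].astype(np.float32)
        (cc,sz,_)=cv2.minAreaRect(p*1000)
        q=p-p.mean(0);w,V=np.linalg.eigh(q.T@q);a=V[:,1]
        rad=np.degrees(np.arctan2(*(np.array(cc)/1000-c)[::-1]))
        ba=np.degrees(np.arctan2(a[1],a[0]))
        turn=(rad-ba+30)%180-30
        out.append((rad,np.array(cc)/1000,np.hypot(*(np.array(cc)/1000-c)),ba%180,turn,sz,W[l==i][:,2].mean(),s[i,4]))
    return sorted(out,key=lambda x:x[0])
E
python3 - <<'E'
from station import ctrl
from h import *
for n,(u,v) in (("top",(310,212)),("side",(358,247))):
    z=np.load(n+"0.npz");W=world(ctrl.camera_info(n),z['d']);im=z['im'].astype(int)
    print(n,W[v,u])
    if n=="top": c=W[v,u,:2]
    # lid: blue points at z~.105
    m=(im[...,2]>im[...,0]+40)&(abs(W[...,2]-.105)<.008)&(np.hypot(*(W[...,:2]-c).transpose(2,0,1))<.13)
    p=(W[m][:,:2]*1000).astype(np.float32);cc,rr=cv2.minEnclosingCircle(p);print("lid",cc,rr)
    g=(im[...,0]>im[...,2]+40)&(abs(W[...,2]-.111)<.01)&(np.hypot(*(W[...,:2]-c).transpose(2,0,1))<.04)
    print("plug",W[g].mean(0),g.sum())
    for s in screws(W,im,z['d'],W[g].mean(0)[:2]): print([np.round(x,3) for x in s])
E
```

```text
top [ 0.547222   -0.14554858  0.11224341]
lid (549.4878540039062, -144.1360626220703) 109.50370025634766
plug [ 0.55068157 -0.14410166  0.11070093] 168
[np.float64(-158.284), array([ 0.477, -0.173]), np.float64(0.079), np.float32(20.056), np.float64(1.659), array([55.331, 13.9  ]), np.float64(0.149), np.int32(129)]
[np.float64(-67.216), array([ 0.581, -0.217]), np.float64(0.079), np.float32(61.156), np.float64(51.628), array([55.807, 15.001]), np.float64(0.148), np.int32(133)]
[np.float64(22.506), array([ 0.625, -0.113]), np.float64(0.081), np.float32(17.501), np.float64(5.004), array([56.689, 13.636]), np.float64(0.148), np.int32(124)]
[np.float64(111.31), array([ 0.521, -0.069]), np.float64(0.081), np.float32(62.201), np.float64(49.109), array([56.321, 13.808]), np.float64(0.148), np.int32(130)]
side [ 0.55306193 -0.14791662  0.10660339]
lid (549.733154296875, -149.0575408935547) 113.92068481445312
plug [ 0.55126731 -0.14757758  0.10864432] 126
[np.float64(-156.546), array([ 0.478, -0.179]), np.float64(0.08), np.float32(19.74), np.float64(3.714), array([56.388, 18.83 ]), np.float64(0.146), np.int32(108)]
[np.float64(-68.229), array([ 0.581, -0.222]), np.float64(0.081), np.float32(61.565), np.float64(50.206), array([56.463, 21.538]), np.float64(0.145), np.int32(126)]
[np.float64(21.302), array([ 0.626, -0.119]), np.float64(0.08), np.float32(18.471), np.float64(2.832), array([54.765, 23.877]), np.float64(0.145), np.int32(116)]
[np.float64(113.402), array([ 0.52 , -0.076]), np.float64(0.078), np.float32(63.386), np.float64(50.016), array([56.872, 21.517]), np.float64(0.145), np.int32(104)]
```

Request:
jog_arm(plan=[[-0.75,-1,0,0,0,0,0],[-0.75,-1,0,0,0,0,0],[-0.75,-1,0,0,0,0,0],[-0.75,-1,0,0,0,0,0],[-0.75,-1,0,0,0,0,0],[-0.75,-1,0,0,0,0,0],[-0.75,-1,0,0,0,0,0],[-0.75,-1,0,0,0,0,0]], grip_force=60)

```text
t: 0.9
tool_pos: [0.2499, 0.4088, 0.1969]
tool_rot: [-0.461, -3.107, 0.001]
contact_force: [0.5, -0.0, -0.1]
opening: 0.0428
grip_force: 0.0
```

Request:
jog_arm(plan=[[-0.75,-1,0,0,0,0,0],[-0.75,-1,0,0,0,0,0],[-0.75,-1,0,0,0,0,0],[-0.75,-1,0,0,0,0,0],[-0.75,-1,0,0,0,0,0],[-0.75,-1,0,0,0,0,0],[-0.75,-1,0,0,0,0,0],[-0.75,-1,0,0,0,0,0]])

```text
t: 1.7
tool_pos: [0.3182, 0.2211, 0.1971]
tool_rot: [-0.461, -3.107, 0.0]
contact_force: [0.8, -1.0, -0.3]
opening: 0.0425
grip_force: 0.0
```

Request:
jog_arm(plan=[[-0.75,-1,0,0,0,0,0],[-0.75,-1,0,0,0,0,0],[-0.75,-1,0,0,0,0,0],[-0.75,-1,0,0,0,0,0],[-0.75,-1,0,0,0,0,0],[-0.75,-1,0,0,0,0,0],[-0.75,-1,0,0,0,0,0],[-0.75,-1,0,0,0,0,0]])

```text
t: 2.5
tool_pos: [0.3865, 0.0331, 0.1971]
tool_rot: [-0.462, -3.107, -0.0]
contact_force: [0.7, 0.6, 0.1]
opening: 0.043
grip_force: 0.0
```

Request:
jog_arm(plan=[[-0.75,-1,0,0,0,0,0],[-0.75,-1,0,0,0,0,0],[-0.75,-1,0,0,0,0,0],[-0.75,-1,0,0,0,0,0],[-0.75,-1,0,0,0,0,0],[-0.75,-1,0,0,0,0,0],[-0.75,-1,0,0,0,0,0],[-0.75,-1,0,0,0,0,0]])

```text
t: 3.3
tool_pos: [0.4549, -0.1547, 0.1969]
tool_rot: [-0.462, -3.107, -0.001]
contact_force: [-0.2, -0.1, -0.7]
opening: 0.0427
grip_force: 0.0
```

Request:
jog_arm(plan=[[0,0,0,0,0,-0.164,0],[0,0,0,0,0,-0.164,0],[0,0,0,0,0,-0.164,0],[0,0,0,0,0,-0.164,0],[0,0,0,0,0,-0.164,0],[0,0,0,0,0,0,0],[0,0,0,0,0,0,0]])

```text
t: 4.0
tool_pos: [0.4547, -0.1537, 0.1972]
tool_rot: [0.542, -3.094, -0.001]
contact_force: [-0.1, -0.4, 0.2]
opening: 0.0433
grip_force: 0.0
```

```bash
cat > d.py <<'E'
import sys,numpy as np
from scipy.spatial.transform import Rotation as R
from station import ctrl
def rep(tx,ty,tz,ang):
    o=ctrl.get_obs();r=R.from_rotvec(o['tool_rot']);M=r.as_matrix();p=o['tool_pos']
    xa=np.degrees(np.arctan2(M[1,0],M[0,0]))
    tilt=M.T@np.cross(M[:,2],[0,0,-1])
    print("t",round(float(o['t']),2),"pos",p.round(4),"xang",round(xa,2),"tilt",tilt.round(4),"q1,q6",np.degrees(o['q'][[0,5]]).round(1),"open",round(float(o['opening']),4),"F",o['contact_force'].round(1),"T",o['wrist_torque'].round(2))
    print("units xyz",(M.T@(np.array([tx,ty,tz])-p)/.02).round(2),"rz units",round((((xa-ang)+180)%360-180)/45,3))
if __name__=="__main__": rep(*map(float,sys.argv[1:5]))
E
python3 d.py .4775 -.175 .118 200
```

```text
t 4.0 pos [ 0.4547 -0.1537  0.1972] xang -160.14 tilt [ 0.0004 -0.0004  0.    ] q1,q6 [ -27.6 -137.4] open 0.0433 F [-0.1 -0.4  0.2] T [ 0.01  0.04 -0.02]
units xyz [-0.71 -1.39  3.96] rz units -0.003
```

Request:
jog_arm(plan=[[-0.36,-0.7,0,0,0,0,0],[-0.35,-0.69,0,0,0,0,0],[0,0,0.8,0,0,0,0],[0,0,0.8,0,0,0,0],[0,0,0.8,0,0,0,0],[0,0,0.8,0,0,0,0],[0,0,0.76,0,0,0,0],[0,0,0,0,0,0,0]])

```text
t: 4.8
tool_pos: [0.4756, -0.1738, 0.1146]
tool_rot: [0.545, -3.089, -0.006]
contact_force: [0.1, 0.7, 0.4]
opening: 0.0426
grip_force: 0.0
```

Request:
jog_arm(plan=[[0,0,0,0,0,0,-1],[0,0,0,0,0,0,-1],[0,0,0,0,0,0,-1],[0,0,0,0,0,0,-1]])

```text
t: 5.2
tool_pos: [0.4783, -0.1754, 0.1192]
tool_rot: [-0.545, 3.093, -0.002]
contact_force: [0.1, -0.2, -0.7]
opening: 0.0002
grip_force: 0.0
```

```bash
python3 d.py .4775 -.175 .118 155
```

```text
t 5.2 pos [ 0.4783 -0.1754  0.1192] xang -160.0 tilt [-0.0012  0.0011 -0.    ] q1,q6 [ -28.5 -138.5] open 0.0002 F [ 0.1 -0.2 -0.7] T [ 0.02 -0.02 -0.04]
units xyz [0.03 0.03 0.06] rz units 1.0
```

Run:
```python
from station import ctrl
import cv2,numpy as np
a=ctrl.get_image("top")[0][120:300,200:440,::-1];b=ctrl.get_image("side")[0][160:340,260:500,::-1]
cv2.imwrite("pics/c1.png",cv2.resize(np.vstack([a,b]),None,fx=1.6,fy=1.6,interpolation=cv2.INTER_CUBIC))
```

```text
(no output)
```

View pics/c1.png

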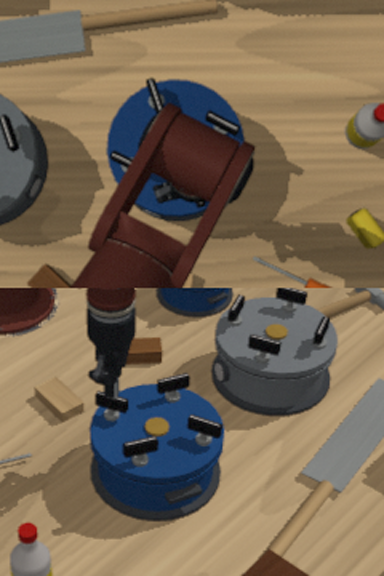

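Run:
```python
from station import ctrl
import cv2,numpy as np
P=np.array([[.478,-.1755,.149],[.478,-.1755,.119],[.478,-.1755,.2],[.581,-.219,.149],[.521,-.072,.149],[0,0,0],[.5,0,0],[.5,.2,0]])
for n in("top","side"):
    i=ctrl.camera_info(n)
    print(n,cv2.projectPoints(P,np.array(i['rvec'],float),np.array(i['tvec'],float),np.array(i['camera_matrix'],float),None)[0][:,0].round(0).tolist())
from h import *
im,d=ctrl.get_image("side");W=world(ctrl.camera_info("side"),d);
for s in screws(W,im,d,np.array([.551,-.1455])): print([np.round(x,3) for x in s])
m=(np.hypot(W[...,0]-.478,W[...,1]+.175)<.04)&(W[...,2]>.11)&(W[...,2]<.2)
p=W[m]
for z in np.arange(.11,.2,.01):
    q=p[(p[:,2]>=z)&(p[:,2]<z+.01)];print(z.round(2),len(q),q.min(0).round(3),q.max(0).round(3)) if len(q) else 0
```

```text
top [[322.0, 237.0], [322.0, 238.0], [322.0, 234.0], [339.0, 195.0], [280.0, 220.0], [259.0, 425.0], [259.0, 237.0], [186.0, 238.0]]
side [[330.0, 227.0], [330.0, 235.0], [330.0, 212.0], [348.0, 255.0], [368.0, 215.0], [263.0, 168.0], [377.0, 239.0], [419.0, 206.0]]
[np.float64(-155.175), array([ 0.478, -0.179]), np.float64(0.081), np.float32(21.165), np.float64(3.66), array([53.871, 21.331]), np.float64(0.146), np.int32(106)]
[np.float64(-67.984), array([ 0.582, -0.223]), np.float64(0.084), np.float32(61.1), np.float64(50.917), array([56.294, 20.901]), np.float64(0.146), np.int32(120)]
[np.float64(20.217), array([ 0.626, -0.118]), np.float64(0.08), np.float32(17.857), np.float64(2.36), array([55.93 , 21.934]), np.float64(0.145), np.int32(124)]
[np.float64(112.112), array([ 0.522, -0.074]), np.float64(0.077), np.float32(65.091), np.float64(47.022), array([56.213, 18.967]), np.float64(0.146), np.int32(101)]
0.11 28 [ 0.468 -0.203  0.11 ] [ 0.49  -0.175  0.12 ]
0.12 30 [ 0.453 -0.193  0.121] [ 0.503 -0.166  0.13 ]
0.13 56 [ 0.455 -0.196  0.13 ] [ 0.504 -0.165  0.14 ]
0.14 86 [ 0.453 -0.195  0.14 ] [ 0.504 -0.165  0.15 ]
0.15 16 [ 0.476 -0.192  0.15 ] [ 0.503 -0.175  0.159]
0.16 26 [ 0.475 -0.192  0.161] [ 0.491 -0.171  0.17 ]
0.17 24 [ 0.475 -0.194  0.17 ] [ 0.49  -0.172  0.18 ]
0.18 13 [ 0.481 -0.195  0.18 ] [ 0.493 -0.166  0.189]
0.19 20 [ 0.474 -0.209  0.191] [ 0.493 -0.148  0.2  ]
```

Run:
```python
from station import ctrl
import cv2,numpy as np
print({k:np.round(v,3) for k,v in ctrl.get_obs().items()})
b=ctrl.get_image("side")[0][185:260,290:380,::-1]
a=ctrl.get_image("top")[0][200:275,280:370,::-1]
cv2.imwrite("pics/c2.png",cv2.resize(np.hstack([b,a]),None,fx=4.4,fy=4.4,interpolation=cv2.INTER_CUBIC))
```

```text
{'t': np.float64(5.35), 'q': array([-0.498, -0.167,  1.958,  0.   ,  1.35 , -2.418]), 'dq': array([ 0.001,  0.002,  0.002, -0.001, -0.001,  0.002]), 'effort': array([ 0.0000e+00, -2.8316e+01, -3.5640e+01, -0.0000e+00, -4.0000e-03,
        0.0000e+00]), 'tool_pos': array([ 0.478, -0.175,  0.119]), 'tool_rot': array([-5.460e-01,  3.093e+00, -1.000e-03]), 'contact_force': array([-0.58 , -0.109, -0.522]), 'wrist_torque': array([ 0.013, -0.   ,  0.054]), 'grip_force': np.float64(0.0), 'opening': np.float64(0.0)}
```

View pics/c2.png

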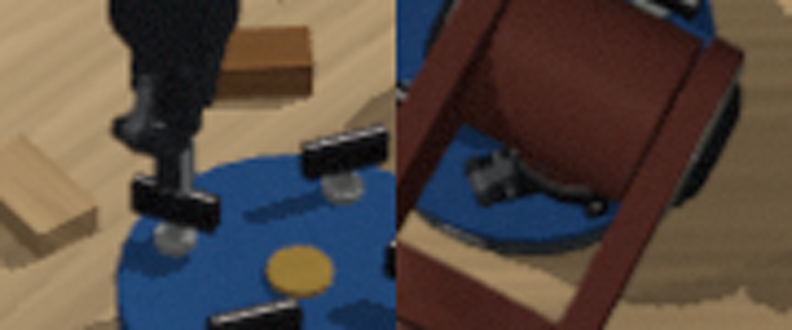

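Run:
```python
from station import ctrl
from h import *
i=ctrl.camera_info("side");Rm=cv2.Rodrigues(np.array(i['rvec'],float))[0];print("cam",-Rm.T@np.array(i['tvec']).ravel())
im,d=ctrl.get_image("side");W=world(i,d)
for r in range(205,246,2): print(r,[(W[r,c]*1000).round().astype(int).tolist() for c in (324,328,331,335)])
```

```text
cam [ 1.28705215 -1.02212944  1.22231848]
205 [[496, -215, 260], [496, -201, 251], [495, -189, 243], [490, -169, 228]]
207 [[499, -218, 257], [497, -202, 246], [497, -191, 239], [487, -167, 218]]
209 [[492, -211, 242], [492, -197, 234], [497, -192, 233], [488, -168, 213]]
211 [[492, -212, 236], [488, -193, 221], [496, -190, 225], [483, -162, 199]]
213 [[498, -217, 236], [486, -191, 213], [495, -189, 216], [487, -166, 197]]
215 [[507, -227, 242], [483, -187, 201], [491, -185, 205], [339, -8, 0]]
217 [[504, -224, 231], [498, -204, 215], [495, -189, 203], [347, -16, 1]]
219 [[504, -224, 225], [497, -202, 206], [492, -186, 193], [351, -20, -1]]
221 [[470, -190, 175], [498, -203, 201], [487, -182, 180], [354, -24, -5]]
223 [[338, -55, -2], [480, -185, 171], [489, -183, 175], [362, -32, -3]]
225 [[460, -179, 147], [483, -188, 167], [482, -176, 159], [448, -125, 104]]
227 [[464, -183, 145], [484, -189, 162], [486, -181, 158], [453, -129, 102]]
229 [[467, -187, 143], [479, -184, 149], [482, -176, 145], [491, -170, 147]]
231 [[469, -189, 138], [477, -182, 139], [488, -183, 146], [498, -178, 149]]
233 [[469, -189, 131], [481, -187, 137], [487, -181, 137], [498, -177, 141]]
235 [[453, -173, 103], [477, -182, 125], [485, -179, 127], [496, -175, 131]]
237 [[457, -177, 100], [477, -182, 117], [482, -176, 116], [496, -175, 125]]
239 [[464, -184, 103], [476, -181, 108], [482, -176, 108], [484, -163, 101]]
241 [[468, -189, 101], [485, -190, 113], [487, -182, 109], [495, -175, 109]]
243 [[474, -194, 101], [482, -188, 102], [485, -179, 98], [495, -174, 102]]
245 [[481, -202, 104], [490, -196, 106], [495, -190, 105], [503, -183, 106]]
```

Run:
```python
from station import ctrl
from h import *
z=np.load("side0.npz");d=z['d'];W=world(ctrl.camera_info("side"),d)
m=(np.hypot(W[...,0]-.182,W[...,1]-.598)<.1)&(W[...,2]>.1)&(W[...,2]<.4)&(d>0)
p=W[m]
for h in np.arange(.14,.36,.01):
    q=p[(p[:,2]>=h)&(p[:,2]<h+.01)];print(h.round(2),len(q),q.min(0).round(3),q.max(0).round(3),q.mean(0).round(3)) if len(q) else 0
```

```text
0.23 2 [0.158 0.553 0.237] [0.164 0.563 0.239] [0.161 0.558 0.238]
0.24 25 [0.161 0.539 0.24 ] [0.201 0.647 0.25 ] [0.185 0.609 0.245]
0.25 31 [0.159 0.533 0.25 ] [0.203 0.649 0.26 ] [0.182 0.588 0.255]
0.26 37 [0.156 0.531 0.26 ] [0.206 0.643 0.27 ] [0.182 0.584 0.265]
0.27 35 [0.156 0.533 0.27 ] [0.206 0.646 0.28 ] [0.183 0.596 0.275]
0.28 42 [0.14  0.523 0.281] [0.209 0.66  0.29 ] [0.184 0.588 0.286]
0.29 75 [0.147 0.512 0.29 ] [0.214 0.665 0.3  ] [0.182 0.587 0.295]
0.3 101 [0.148 0.516 0.3  ] [0.213 0.663 0.31 ] [0.182 0.581 0.305]
0.31 100 [0.147 0.521 0.31 ] [0.213 0.66  0.32 ] [0.184 0.586 0.314]
0.32 91 [0.15  0.516 0.32 ] [0.212 0.662 0.33 ] [0.186 0.58  0.325]
0.33 122 [0.148 0.524 0.33 ] [0.212 0.656 0.34 ] [0.185 0.582 0.335]
0.34 83 [0.148 0.522 0.34 ] [0.21  0.662 0.35 ] [0.181 0.58  0.344]
0.35 39 [0.155 0.549 0.35 ] [0.219 0.598 0.36 ] [0.19  0.568 0.356]
```

The depth readings show the real fingertips about 31 mm above the reported TCP. The fingers closed just over the bar without touching it. I'll reopen, go down by that much and grip again.

Request:
jog_arm(plan=[[0,0,0,0,0,0,0],[0,0,0,0,0,0,0],[0,0,0,0,0,0,0],[0,0,0.4,0,0,0,0],[0,0,0.4,0,0,0,0],[0,0,0,0,0,0,0]])

```text
t: 6.1
tool_pos: [0.4765, -0.1744, 0.1001]
tool_rot: [0.545, -3.091, -0.003]
contact_force: [0.0, -0.4, 0.8]
opening: 0.042
grip_force: 0.0
```

Request:
jog_arm(plan=[[0,0,0.4,0,0,0,0],[0,0,0.3,0,0,0,0],[0,0,0,0,0,0,0],[0,0,0,0,0,0,-1],[0,0,0,0,0,0,-1],[0,0,0,0,0,0,-1],[0,0,0,0,0,0,-1]])

```text
t: 6.8
tool_pos: [0.4777, -0.1744, 0.0888]
tool_rot: [0.546, -3.094, -0.002]
contact_force: [-2.4, 5.1, 4.4]
opening: 0.0129
grip_force: 59.8
```

```bash
python3 d.py .4775 -.175 .118 155
```

```text
t 6.8 pos [ 0.4777 -0.1744  0.0888] xang -159.98 tilt [0.0015 0.0001 0.    ] q1,q6 [ -28.5 -138.5] open 0.0129 F [-2.4  5.1  4.4] T [0.6  0.46 0.02]
units xyz [ 0.02 -0.02 -1.46] rz units 1.0
```

Request:
jog_arm(plan=[[0,0,0,0,0,0.16,-1],[0,0,0,0,0,0.16,-1],[0,0,0,0,0,0.16,-1],[0,0,0,0,0,0.16,-1],[0,0,0,0,0,0.16,-1],[0,0,0,0,0,0.16,-1],[0,0,0,0,0,0,-1],[0,0,0,0,0,0,-1]])

```text
t: 7.6
tool_pos: [0.4777, -0.1747, 0.0888]
tool_rot: [-0.627, -3.078, -0.001]
contact_force: [-2.7, 4.6, 3.8]
opening: 0.0129
grip_force: 59.9
```

Run:
```python
from d import *
rep(.4775,-.173,.088,157.1)
from h import *
im,d=ctrl.get_image("side");W=world(ctrl.camera_info("side"),d)
for s in screws(W,im,d,np.array([.551,-.1465])): print([np.round(x,3) for x in s])
```

```text
t 7.6 pos [ 0.4777 -0.1747  0.0888] xang 156.97 tilt [ 0.0006 -0.0008  0.    ] q1,q6 [-28.5 -95.5] open 0.0129 F [-2.7  4.6  3.8] T [ 0.61  0.57 -0.07]
units xyz [0.04 0.07 0.04] rz units -0.003
[np.float64(-153.109), array([ 0.482, -0.182]), np.float64(0.078), np.float32(68.234), np.float64(138.657), array([43.619, 38.003]), np.float64(0.148), np.int32(129)]
[np.float64(-67.816), array([ 0.582, -0.222]), np.float64(0.081), np.float32(60.981), np.float64(51.203), array([55.821, 19.354]), np.float64(0.145), np.int32(127)]
[np.float64(19.82), array([ 0.626, -0.12 ]), np.float64(0.079), np.float32(17.974), np.float64(1.846), array([55.586, 20.613]), np.float64(0.146), np.int32(122)]
[np.float64(112.793), array([ 0.521, -0.076]), np.float64(0.077), np.float32(65.892), np.float64(46.9), array([56.211, 20.936]), np.float64(0.145), np.int32(101)]
```

Request:
jog_arm(plan=[[0,0,0,0,0,0,0],[0,0,0,0,0,0,0],[0,0,-0.5,0,0,0,0],[0,0,-0.8,0,0,0,0],[0,0,-1,0,0,0,0],[0,0,-0.7,0,0,0,0],[-0.8,0.8,0,0,0,0,0],[-0.8,0.8,0,0,0,0,0]])

```text
t: 8.45
tool_pos: [0.521, -0.1588, 0.1501]
tool_rot: [0.632, 3.074, -0.001]
contact_force: [-0.2, -0.4, -0.3]
opening: 0.0428
grip_force: 0.0
```

Request:
jog_arm(plan=[[-0.8,0.8,0,0,0,0,0],[-0.8,0.8,0,0,0,0,0],[-0.8,0.8,0,0,0,0,0],[-0.8,0.8,0,0,0,0,0],[-0.8,0.88,0,0,0,0,0],[0,0,0,0,0,-0.18,0],[0,0,0,0,0,-0.18,0],[0,0,0,0,0,-0.18,0]])

```text
t: 9.25
tool_pos: [0.6259, -0.1148, 0.1487]
tool_rot: [-0.041, 3.141, -0.001]
contact_force: [0.6, 0.1, 0.2]
opening: 0.0426
grip_force: 0.0
```

Request:
jog_arm(plan=[[0,0,0,0,0,-0.18,0],[0,0,0,0,0,-0.19,0],[0,0,0,0,0,0,0],[0,0,0,0,0,0,0]])

```text
t: 9.65
tool_pos: [0.6256, -0.1149, 0.1487]
tool_rot: [-0.48, 3.104, -0.0]
contact_force: [0.4, -0.2, 0.2]
opening: 0.0426
grip_force: 0.0
```

Run:
```python
from d import *
rep(.6255,-.114,.088,198)
from h import *
im,d=ctrl.get_image("side");W=world(ctrl.camera_info("side"),d)
for s in screws(W,im,d,np.array([.551,-.1465])): print([np.round(x,3) for x in s])
im,d=ctrl.get_image("top");W=world(ctrl.camera_info("top"),d)
for s in screws(W,im,d,np.array([.551,-.143])): print([np.round(x,3) for x in s])
```

```text
t 9.65 pos [ 0.6256 -0.1149  0.1487] xang -162.41 tilt [-0.0003  0.0003  0.    ] q1,q6 [ -17.1 -124.7] open 0.0426 F [ 0.4 -0.2  0.2] T [ 0.   -0.02  0.03]
units xyz [-0.01  0.05  3.03] rz units -0.009
[np.float64(-156.748), array([ 0.476, -0.179]), np.float64(0.082), np.float32(157.493), np.float64(45.758), array([16.62 , 63.035]), np.float64(0.146), np.int32(89)]
[np.float64(-68.023), array([ 0.582, -0.223]), np.float64(0.082), np.float32(59.595), np.float64(52.382), array([56.696, 19.111]), np.float64(0.145), np.int32(129)]
[np.float64(20.518), array([ 0.626, -0.118]), np.float64(0.08), np.float32(16.015), np.float64(4.504), array([54.702, 23.211]), np.float64(0.145), np.int32(120)]
[np.float64(112.231), array([ 0.522, -0.075]), np.float64(0.077), np.float32(63.469), np.float64(48.763), array([54.094, 21.463]), np.float64(0.146), np.int32(93)]
[np.float64(-157.612), array([ 0.478, -0.173]), np.float64(0.079), np.float32(156.928), np.float64(45.46), array([14.055, 56.288]), np.float64(0.148), np.int32(130)]
[np.float64(-67.507), array([ 0.582, -0.217]), np.float64(0.08), np.float32(61.011), np.float64(51.482), array([55.615, 15.41 ]), np.float64(0.148), np.int32(134)]
```

Request:
jog_arm(plan=[[0,0.05,0.8,0,0,0,0],[0,0,0.8,0,0,0,0],[0,0,0.8,0,0,0,0],[0,0,0.6,0,0,0,0],[0,0,0,0,0,0,0],[0,0,0,0,0,0,-1],[0,0,0,0,0,0,-1],[0,0,0,0,0,0,-1]])

```text
t: 10.55
tool_pos: [0.6259, -0.1142, 0.0894]
tool_rot: [-0.484, 3.102, -0.002]
contact_force: [0.1, -1.1, 0.4]
opening: 0.0129
grip_force: 60.6
```

```bash
python3 d.py .6255 -.114 .088 157.1
```

```text
t 10.55 pos [ 0.6259 -0.1142  0.0894] xang -162.25 tilt [-0.0013  0.0015 -0.    ] q1,q6 [ -17.  -124.8] open 0.0129 F [ 0.1 -1.1  0.4] T [-0.05  0.01 -0.01]
units xyz [0.02 0.01 0.07] rz units 0.903
```

Request:
jog_arm(plan=[[0,0,0,0,0,0.15,-1],[0,0,0,0,0,0.15,-1],[0,0,0,0,0,0.15,-1],[0,0,0,0,0,0.15,-1],[0,0,0,0,0,0.15,-1],[0,0,0,0,0,0.16,-1],[0,0,0,0,0,0,-1],[0,0,0,0,0,0,-1]])

```text
t: 11.35
tool_pos: [0.6259, -0.1144, 0.0894]
tool_rot: [0.628, 3.076, -0.001]
contact_force: [-0.6, -2.1, 0.6]
opening: 0.0127
grip_force: 60.7
```

Run:
```python
from d import *
rep(.6255,-.114,.088,112.1)
from h import *
im,d=ctrl.get_image("side");W=world(ctrl.camera_info("side"),d)
for s in screws(W,im,d,np.array([.551,-.1465])): print([np.round(x,3) for x in s])
```

```text
t 11.35 pos [ 0.6259 -0.1144  0.0894] xang 156.94 tilt [-0.0002  0.0023  0.    ] q1,q6 [-17. -84.] open 0.0127 F [-0.6 -2.1  0.6] T [-0.27 -0.08 -0.07]
units xyz [0.03 0.01 0.07] rz units 0.996
[np.float64(-155.64), array([ 0.478, -0.18 ]), np.float64(0.081), np.float32(156.912), np.float64(47.448), array([16.285, 58.757]), np.float64(0.145), np.int32(98)]
[np.float64(-67.64), array([ 0.582, -0.223]), np.float64(0.082), np.float32(62.371), np.float64(49.989), array([57.627, 19.094]), np.float64(0.146), np.int32(125)]
[np.float64(16.931), array([ 0.63 , -0.122]), np.float64(0.083), np.float32(80.554), np.float64(116.378), array([39.96 , 38.351]), np.float64(0.148), np.int32(126)]
[np.float64(115.062), array([ 0.52 , -0.081]), np.float64(0.073), np.float32(65.12), np.float64(49.942), array([49.205, 21.617]), np.float64(0.146), np.int32(89)]
```

All four screws are now at half. The second pass starts with this screw, turned to its stop.

Request:
jog_arm(plan=[[0,0,0,0,0,0.17,-1],[0,0,0,0,0,0.17,-1],[0,0,0,0,0,0.17,-1],[0,0,0,0,0,0.17,-1],[0,0,0,0,0,0.17,-1],[0,0,0,0,0,0.18,-1],[0,0,0,0,0,0,-1],[0,0,0,0,0,0,-1]])

```text
t: 12.2
tool_pos: [0.6258, -0.1145, 0.0894]
tool_rot: [1.783, 2.584, -0.001]
contact_force: [-0.7, -3.7, 4.6]
opening: 0.0129
grip_force: 63.2
```

```bash
python3 d.py .478 -.173 .088 157
```

```text
t 12.2 pos [ 0.6258 -0.1145  0.0894] xang 110.77 tilt [0.0006 0.0023 0.    ] q1,q6 [-17.  -37.8] open 0.0129 F [-0.7 -3.7  4.6] T [-0.6  -0.03  1.07]
units xyz [-0.11 -7.95  0.06] rz units -1.027
```

The moment about z rose from 0.1 to 1.07 N m, so that screw is at its stop. Next is the opposite screw.

Request:
jog_arm(plan=[[0,0,0,0,0,0,0],[0,0,0,0,0,0,0],[0,0,-0.5,0,0,0,0],[0,0,-0.8,0,0,0,0],[0,0,-1,0,0,0,0],[0,0,-0.7,0,0,0,0],[0,-1,0,0,0,0,0],[0,-1,0,0,0,0,0]])

```text
t: 13.0
tool_pos: [0.5883, -0.128, 0.1506]
tool_rot: [1.789, 2.579, 0.001]
contact_force: [0.4, -0.4, 0.2]
opening: 0.0429
grip_force: 0.0
```

Request:
jog_arm(plan=[[0,-1,0,0,0,0,0],[0,-1,0,0,0,0,0],[0,-1,0,0,0,0,0],[0,-1,0,0,0,0,0],[0,-1,0,0,0,0,0],[-0.11,-0.95,0,0,0,0,0],[0,0,0,0,0,-0.18,0],[0,0,0,0,0,-0.18,0]])

```text
t: 13.8
tool_pos: [0.4769, -0.1718, 0.1497]
tool_rot: [1.402, 2.809, 0.0]
contact_force: [1.1, 0.7, -0.6]
opening: 0.0427
grip_force: 0.0
```

Request:
jog_arm(plan=[[0,0,0,0,0,-0.18,0],[0,0,0,0,0,-0.18,0],[0,0,0,0,0,-0.18,0],[0,0,0,0,0,-0.12,0],[0,0,0,0,0,0,0],[0,0,0,0,0,0,0]])

```text
t: 14.4
tool_pos: [0.4772, -0.1715, 0.1491]
tool_rot: [0.646, 3.073, -0.0]
contact_force: [-0.1, -0.2, 0.2]
opening: 0.0428
grip_force: 0.0
```

```bash
cat > look.py <<'E'
from d import *
from h import *
for n,c in(("side",[.551,-.1465]),("top",[.551,-.143])):
    im,d=ctrl.get_image(n);W=world(ctrl.camera_info(n),d)
    for s in screws(W,im,d,np.array(c)): print(n,[np.round(x,3).tolist() for x in s[:6]])
E
python3 look.py; python3 d.py .478 -.1735 .088 157.1
```

```text
side [-156.044, [0.478, -0.179], 0.08, 157.2530059814453, 46.702, [14.659, 61.107]]
side [-68.771, [0.58, -0.222], 0.081, 62.93000030517578, 48.3, [57.904, 22.985]]
side [21.669, [0.625, -0.117], 0.079, 112.15299987792969, 89.517, [14.33, 56.951]]
side [112.426, [0.522, -0.076], 0.077, 62.41400146484375, 50.013, [55.434, 20.25]]
top [-67.701, [0.581, -0.217], 0.08, 60.39799880981445, 51.9, [55.596, 14.417]]
top [21.974, [0.625, -0.113], 0.08, 111.927001953125, 90.048, [15.224, 54.77]]
top [104.04, [0.529, -0.055], 0.091, 62.073001861572266, 41.966, [24.297, 13.669]]
t 14.5 pos [ 0.4771 -0.1715  0.1487] xang 156.29 tilt [0.     0.0006 0.    ] q1,q6 [-28.2 -94.5] open 0.0426 F [-0.3  0.   0.6] T [0.03 0.06 0.03]
units xyz [-0.08 -0.07  3.04] rz units -0.018
```

S3 now reads 90 degrees. Descending on S1.

Request:
jog_arm(plan=[[-0.08,-0.07,0.8,0,0,0,0],[0,0,0.8,0,0,0,0],[0,0,0.8,0,0,0,0],[0,0,0.6,0,0,0,0],[0,0,0,0,0,0,0],[0,0,0,0,0,0,-1],[0,0,0,0,0,0,-1],[0,0,0,0,0,0,-1]])

```text
t: 15.3
tool_pos: [0.4779, -0.1746, 0.0892]
tool_rot: [0.643, 3.074, -0.004]
contact_force: [-2.9, -4.1, -0.1]
opening: 0.0125
grip_force: 60.2
```

```bash
python3 d.py .478 -.1735 .088 112.1
```

```text
t 15.3 pos [ 0.4779 -0.1746  0.0892] xang 156.36 tilt [-0.0024  0.0011  0.    ] q1,q6 [-28.4 -94.7] open 0.0125 F [-2.9 -4.1 -0.1] T [-0.5   0.33  0.03]
units xyz [0.02 0.05 0.06] rz units 0.984
```

Request:
jog_arm(plan=[[0,0,0,0,0,0.17,-1],[0,0,0,0,0,0.17,-1],[0,0,0,0,0,0.17,-1],[0,0,0,0,0,0.17,-1],[0,0,0,0,0,0.17,-1],[0,0,0,0,0,0.17,-1],[0,0,0,0,0,0.01,-1],[0,0,0,0,0,0,-1]])

```text
t: 16.1
tool_pos: [0.4776, -0.175, 0.0892]
tool_rot: [1.796, 2.575, -0.006]
contact_force: [-3.8, -6.0, -0.1]
opening: 0.0131
grip_force: 65.4
```

```bash
python3 d.py .581 -.218 .088 61
```

```text
t 16.1 pos [ 0.4776 -0.175   0.0892] xang 110.2 tilt [-0.002   0.0036  0.    ] q1,q6 [-28.4 -48.5] open 0.0131 F [-3.8 -6.  -0.1] T [-0.82  0.45  1.13]
units xyz [-3.8   4.11  0.07] rz units 1.093
```

That screw is at its stop too (1.13 N m). Now the other pair, S2 first.

Request:
jog_arm(plan=[[0,0,0,0,0,0,0],[0,0,0,0,0,0,0],[0,0,-0.5,0,0,0,0],[0,0,-0.8,0,0,0,0],[0,0,-1,0,0,0,0],[0,0,-0.7,0,0,0,0],[-0.76,0.82,0,0,0,0,0],[-0.76,0.82,0,0,0,0,0]])

```text
t: 16.9
tool_pos: [0.5204, -0.1911, 0.1503]
tool_rot: [1.8, 2.571, 0.001]
contact_force: [0.8, 0.7, 0.4]
opening: 0.0427
grip_force: 0.0
```

Request:
jog_arm(plan=[[-0.76,0.82,0,0,0,0,0],[-0.76,0.82,0,0,0,0,0],[-0.76,0.82,0,0,0,0,0],[0,0,0,0,0,0.18,0],[0,0,0,0,0,0.18,0],[0,0,0,0,0,0.18,0],[0,0,0,0,0,0.18,0],[0,0,0,0,0,0.18,0]])

```text
t: 17.7
tool_pos: [0.5812, -0.2167, 0.149]
tool_rot: [2.586, 1.783, 0.001]
contact_force: [-0.3, -1.1, -0.3]
opening: 0.0428
grip_force: 0.0
```

Request:
jog_arm(plan=[[0,0,0,0,0,0.18,0],[0,0,0,0,0,0,0],[0,0,0,0,0,0,0]])

```text
t: 18.0
tool_pos: [0.5811, -0.2167, 0.1488]
tool_rot: [2.699, 1.608, 0.001]
contact_force: [-0.4, -0.2, -0.6]
opening: 0.0426
grip_force: 0.0
```

```bash
python3 look.py; python3 d.py .5815 -.2175 .088 61
```

```text
side [-155.639, [0.478, -0.18], 0.08, 111.96800231933594, 92.392, [15.212, 57.901]]
side [-67.654, [0.583, -0.223], 0.083, 61.13600158691406, 51.21, [55.408, 17.975]]
side [20.809, [0.626, -0.118], 0.08, 112.48899841308594, 88.32, [14.471, 65.679]]
side [111.577, [0.522, -0.072], 0.08, 65.26100158691406, 46.316, [52.531, 18.177]]
top [-75.498, [0.574, -0.231], 0.091, 124.71399688720703, -20.212, [12.442, 13.593]]
top [32.631, [0.622, -0.098], 0.084, 136.69500732421875, 75.937, [11.846, 26.256]]
top [105.865, [0.527, -0.058], 0.088, 58.702999114990234, 47.162, [31.032, 13.375]]
t 18.1 pos [ 0.581  -0.2167  0.1486] xang 61.52 tilt [ 0.0003 -0.0001  0.    ] q1,q6 [-27.3   1.1] open 0.0428 F [-0.2  0.6  0.5] T [-0.    0.04  0.08]
units xyz [-0.02  0.04  3.03] rz units 0.012
```

Request:
jog_arm(plan=[[0,0.04,0.8,0,0,0,0],[0,0,0.8,0,0,0,0],[0,0,0.8,0,0,0,0],[0,0,0.6,0,0,0,0],[0,0,0,0,0,0,0],[0,0,0,0,0,0,-1],[0,0,0,0,0,0,-1],[0,0,0,0,0,0,-1]])

```text
t: 18.9
tool_pos: [0.5822, -0.2174, 0.0894]
tool_rot: [2.7, 1.604, 0.001]
contact_force: [0.9, 0.4, 0.2]
opening: 0.013
grip_force: 60.4
```

```bash
python3 d.py .581 -.2175 .088 22.1
```

```text
t 18.9 pos [ 0.5822 -0.2174  0.0894] xang 61.42 tilt [ 0.0017 -0.     -0.    ] q1,q6 [-27.3   1.3] open 0.013 F [0.9 0.4 0.2] T [-0.06  0.05  0.04]
units xyz [-0.03 -0.05  0.07] rz units 0.874
```

Request:
jog_arm(plan=[[0,0,0,0,0,0.155,-1],[0,0,0,0,0,0.155,-1],[0,0,0,0,0,0.155,-1],[0,0,0,0,0,0.155,-1],[0,0,0,0,0,0.15,-1],[0,0,0,0,0,0.14,-1],[0,0,0,0,0,0,-1],[0,0,0,0,0,0,-1]])

```text
t: 19.7
tool_pos: [0.5828, -0.2181, 0.0894]
tool_rot: [3.087, 0.564, 0.004]
contact_force: [3.9, -3.7, -1.2]
opening: 0.0128
grip_force: 62.6
```

```bash
python3 d.py .521 -.070 .088 62
```

```text
t 19.7 pos [ 0.5828 -0.2181  0.0894] xang 20.7 tilt [ 0.0035 -0.0017  0.    ] q1,q6 [-27.3  42. ] open 0.0128 F [ 3.9 -3.7 -1.2] T [-0.56 -0.5   1.19]
units xyz [-0.27 -8.02  0.04] rz units -0.918
```

That one reached its stop (1.19 N m). Last screw: S4.

Request:
jog_arm(plan=[[0,0,0,0,0,0,0],[0,0,0,0,0,0,0],[0,0,-0.5,0,0,0,0],[0,0,-0.8,0,0,0,0],[0,0,-1,0,0,0,0],[0,0,-0.7,0,0,0,0],[0,-1,0,0,0,0,0],[0,-1,0,0,0,0,0]])

```text
t: 20.5
tool_pos: [0.5681, -0.1796, 0.1503]
tool_rot: [3.091, 0.556, 0.003]
contact_force: [-0.6, 1.0, -0.5]
opening: 0.0427
grip_force: 0.0
```

Request:
jog_arm(plan=[[0,-1,0,0,0,0,0],[0,-1,0,0,0,0,0],[0,-1,0,0,0,0,0],[0,-1,0,0,0,0,0],[0,-1,0,0,0,0,0],[-0.27,-1,0,0,0,0,0],[0,0,0,0,0,-0.18,0],[0,0,0,0,0,-0.18,0]])

```text
t: 21.3
tool_pos: [0.52, -0.0676, 0.1483]
tool_rot: [2.979, 0.999, 0.0]
contact_force: [-0.8, 0.4, 0.2]
opening: 0.0426
grip_force: 0.0
```

Request:
jog_arm(plan=[[0,0,0,0,0,-0.18,0],[0,0,0,0,0,-0.18,0],[0,0,0,0,0,-0.18,0],[0,0,0,0,0,0,0],[0,0,0,0,0,0,0]])

```text
t: 21.8
tool_pos: [0.5204, -0.0685, 0.1483]
tool_rot: [2.709, 1.59, -0.0]
contact_force: [-0.0, 0.2, 0.0]
opening: 0.0426
grip_force: 0.0
```

```bash
python3 look.py; python3 d.py .521 -.0695 .088 62.2
```

```text
side [-155.654, [0.478, -0.18], 0.08, 112.98899841308594, 91.357, [15.099, 55.366]]
side [-68.25, [0.582, -0.224], 0.083, 21.0049991607666, 90.745, [56.506, 19.097]]
side [22.064, [0.625, -0.117], 0.08, 111.08599853515625, 90.978, [14.204, 59.203]]
side [113.574, [0.52, -0.076], 0.077, 65.17500305175781, 48.399, [55.877, 19.455]]
top [-157.835, [0.478, -0.173], 0.079, 112.24800109863281, 89.917, [14.918, 55.133]]
top [-68.236, [0.581, -0.217], 0.08, 22.208999633789062, 89.555, [54.605, 14.01]]
top [11.249, [0.631, -0.127], 0.081, 106.0530014038086, 85.196, [15.081, 24.739]]
t 21.9 pos [ 0.5206 -0.0688  0.1483] xang 60.86 tilt [0.0001 0.     0.    ] q1,q6 [-15.7  13.5] open 0.0429 F [ 0.6  0.1 -0.1] T [-0.03 -0.04  0.02]
units xyz [-0.02  0.04  3.02] rz units -0.03
```

Request:
jog_arm(plan=[[0,0.04,0.8,0,0,-0.03,0],[0,0,0.8,0,0,0,0],[0,0,0.8,0,0,0,0],[0,0,0.6,0,0,0,0],[0,0,0,0,0,0,0],[0,0,0,0,0,0,-1],[0,0,0,0,0,0,-1],[0,0,0,0,0,0,-1]])

```text
t: 22.7
tool_pos: [0.5218, -0.0696, 0.0893]
tool_rot: [2.688, 1.625, 0.001]
contact_force: [-0.7, 0.9, 0.7]
opening: 0.0129
grip_force: 59.9
```

Request:
jog_arm(plan=[[0,0,0,0,0,0.155,-1],[0,0,0,0,0,0.155,-1],[0,0,0,0,0,0.155,-1],[0,0,0,0,0,0.155,-1],[0,0,0,0,0,0.155,-1],[0,0,0,0,0,0.155,-1],[0,0,0,0,0,0,-1],[0,0,0,0,0,0,-1]])

```text
t: 23.5
tool_pos: [0.5222, -0.07, 0.0893]
tool_rot: [3.089, 0.564, 0.003]
contact_force: [2.6, -1.7, 1.4]
opening: 0.0129
grip_force: 62.3
```

```bash
python3 d.py .521 -.070 .088 22.1
```

```text
t 23.5 pos [ 0.5222 -0.07    0.0893] xang 20.69 tilt [ 0.0022 -0.0013 -0.    ] q1,q6 [-15.7  53.6] open 0.0129 F [ 2.6 -1.7  1.4] T [-0.3  -0.14  0.93]
units xyz [-0.05 -0.02  0.06] rz units -0.031
```

The last screw is at its stop. Releasing, rising and checking.

Request:
jog_arm(plan=[[0,0,0,0,0,0,0],[0,0,0,0,0,0,0],[0,0,-0.5,0,0,0,0],[0,0,-0.8,0,0,0,0],[0,0,-1,0,0,0,0],[0,0,-1,0,0,0,0],[0,0,-1,0,0,0,0],[0,0,-1,0,0,0,0]])

```text
t: 24.3
tool_pos: [0.5217, -0.0695, 0.1971]
tool_rot: [3.091, 0.558, 0.003]
contact_force: [0.8, 0.2, -0.1]
opening: 0.043
grip_force: 0.0
```

Request:
jog_arm(plan=[[-1,0,0,0,0,0,0],[-1,0,0,0,0,0,0],[-1,0,0,0,0,0,0],[-1,0,0,0,0,0,0],[-1,0,0,0,0,0,0],[-0.5,0,0,0,0,0,0],[0,0,0,0,0,0,0],[0,0,0,0,0,0,0]])

```text
t: 25.1
tool_pos: [0.4188, -0.108, 0.1951]
tool_rot: [3.091, 0.558, 0.002]
contact_force: [0.0, -0.7, 0.3]
opening: 0.0429
grip_force: 0.0
```

```bash
python3 look.py; python3 d.py .521 -.070 .088 22.1
```

```text
side [-156.18, [0.478, -0.179], 0.08, 113.28900146484375, 90.53, [15.731, 58.463]]
side [-68.281, [0.581, -0.222], 0.081, 21.273000717163086, 90.446, [57.453, 20.187]]
side [19.981, [0.626, -0.119], 0.08, 112.76000213623047, 87.221, [14.93, 62.903]]
side [112.097, [0.522, -0.074], 0.078, 23.562999725341797, 88.534, [56.011, 21.866]]
top [-148.04, [0.482, -0.186], 0.081, 117.94999694824219, 94.009, [13.978, 27.758]]
top [-67.826, [0.581, -0.217], 0.08, 21.75, 90.424, [57.134, 14.082]]
top [21.938, [0.625, -0.113], 0.08, 112.79000091552734, 89.148, [15.49, 54.952]]
top [101.733, [0.535, -0.064], 0.081, 35.215999603271484, 66.517, [26.868, 13.954]]
t 25.2 pos [ 0.4189 -0.1078  0.1946] xang 20.48 tilt [ 0.0001 -0.0005 -0.    ] q1,q6 [-24.3  45.2] open 0.043 F [-0.  -0.2 -0.6] T [ 0.02  0.02 -0.01]
units xyz [5.44 0.02 5.33] rz units -0.036
```

All four screws read about 90 degrees and the gripper is clear.

```bash
python3 -c "
from station import ctrl
print(ctrl.finish_job())"
```

```text
the job is handed in; nothing more can be done
None
```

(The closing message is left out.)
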